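Seal the culture jar

TASK

The tall jar with the stack of blood plates inside has to go into the incubator sealed, but its clamp screw is still loose. Turn the black bar knob on top of that jar clockwise until it stops tight, then let go; leave the knob of the wide empty jar as it is.

Things in the scene. Friction and masses are not known exactly. Their poses are not given: they have to be found in the camera images.
- tall_jar: The jar to seal: clear, 110 mm diameter, a stack of eight red plates inside, aluminium lid under a steel strap clamp (strap 24 x 144 mm, its upper face 176 mm above the bench), black bar knob on top, 229 mm high in all. It stands in a rubber foot and does not move. Origin: centre of its underside, z up, on the knob's axis; x along the strap.
- tall_jar_knob (a joint): Turn of the tall jar's knob, rad: grows as it is turned clockwise seen from above; at 1.6 it meets its hard stop and is tight. It starts loose, 0.7 to 1.3 rad short of the stop, so one grasp is enough. It turns stiffly (about 0.08 N m), stays where it is left, and does not rise or sink noticeably.
- tall_jar_grip (a point): Point to grip, on the upright axis inside the tall jar's bar knob, 217 mm above the bench. The bar is 48 mm long, 16 mm thick, flat-sided; its top is 12 mm above this point. The round steel skirt under it (48 mm diameter) has its upper face 22 mm below this point. The frame turns with the knob: x along the bar, y across its thickness, z up.
- wide_jar_bar_end (a point): End of the bar of a like knob on the other jar, to be left alone: a lower, wider, empty clear jar, 150 mm diameter, knob top 159 mm above the bench. The point is on the bar's end face, 147 mm above the bench and 24 mm from the knob's axis, which lies from it along the frame's -x.

How it is judged:
By the outcome, as a careful person would: the job done as asked, in the order asked, and still so for the second after the job is handed in, with the robot touching nothing.
It also fails if it takes over 32 s, if anything falls off the work surface, if the arm or the gripper's body presses on something with over 40 N, if the wrist force passes 120 N, or if a joint passes its speed limit or range.

ROBOT

A 6-joint arm with a two-finger parallel gripper is mounted at the origin on the work surface. World frame = base frame: x ahead of the robot, y to its left, z up, the work surface at z = 0. Lengths are in m, angles in degrees, forces in N, time in s.
With the tool pointing down it reaches from about 0.3 to 0.875 m from the base axis. Payload 6.4 kg.
Tool frame: the origin (TCP) lies midway between the tips of the shut fingers; the grasp point (between the pads) lies robot.tcp_to_grasp behind it (robot.tcp_to_grasp is the distance from the TCP to the grasp point, in m); z points along the fingers, y is the direction in which the jaws open and shut (so a half turn about z gives the same grasp; the last joint's range is limited). The gripper opens to 88 mm and grips with 3 to 60 N. Pads are 18 mm wide; open, the fingers measure 123 mm over their backs; the gripper's body (75 mm by 187 mm) begins 45 mm behind the grasp point.
Start: joints at [52.065, 10.359, 92.074, -0, 77.567, -11.82], TCP at [0.253, 0.516, 0.239] pointing down, gripper open.
Joint ranges: [-171.53, 171.53], [-51.25, 118.39], [17.06, 147.69], [-65.23, 245.23], [0, 150.52], [-178.68, 178.68]. Speed limits (degrees/s): [147.25, 147.25, 172.46, 180, 180, 180].

INTERFACE

Orientations are given as a 3x3 rotation matrix whose columns are the frame's x, y, z axes.
In Python, from plant import robot, capture, calibration gives the robot as it stands.
- The arm moves only by the shell command python3 -m inch 'ROWS' [FORCE]. ROWS is JSON, a list that holds one entry, the list of rows, each a list of 5 numbers: the opening, from 0 (shut) to 1 (fully open), then the shift along the tool's x, y, z in units of 30 mm (1.0 is 30 mm), then the turn about the tool's z in units of 8 degrees (1.0 is 8 degrees). A call has exactly 10 rows; each row is the pose to reach, as a shift and turn from the pose commanded when the call began, along the tool's axes at that moment; what a row does not reach only later rows make up. A row lasts 1/10 s, in which the tool goes at most 50 mm and 8.59 degrees, less where a joint would pass 70% of its speed; a pose out of reach is approached as far as the arm can. A call with a gripper value outside its range is refused whole. The fingers move at their own pace and stop on an object; FORCE is the grip in N (left out, the last holds). Time passes only in rows, so rows that repeat a pose let the fingers close, or fill a call up. It gives the time, the measured TCP pose, the force and the opening at its end, in the units of the state.
- robot.observe(): the state, without advancing time (a new reading comes with each control period).
- capture(name): name is "scene" or "top" or "wrist"; returns the picture (384x512x3 uint8, red, green, blue); there is no depth.
- calibration(name): a dict with "intrinsics" (3x3 intrinsics, pixels), "eye" and "orientation" of the camera in the world. Camera axes: x right, y down, z forward; pixel columns grow to the right and rows downward; lengths in m; the calibration is good to about 2 mm. The wrist camera is an equidistant fisheye: a pixel r from the principal point sees the ray r / f radians off the axis. A picture is of the moment at which its call begins: read the wrist's pose just before it. calibration takes no time and is no camera call; for the wrist camera it gives the pose at the moment of the call.
- robot.sign_off(): hands the job in, once; it reports no verdict.
The state is a dict: "t": time; "joint_positions": joint angles; "joint_vel": joint speeds; "tau": joint torques, N m; "eef_pos": TCP position; "tool_rot": TCP orientation; "contact_force": force on the tool from outside, world axes, zero at the start; "torque": the same for the moment, N m; "finger_gap": finger opening in m.
Only numpy, scipy, OpenCV 4.12 (cv2) and the standard library are available. Lean on these libraries where they do the work, as an engineer would, in place of code of your own. Each camera call takes 0.05 s, during which the arm holds its last target. There are 200 camera calls.

## Working session

There is one attempt and no reset: what is moved stays moved. The work goes in short steps, Python scripts to look and compute and a shell command to move; the robot and the scene stay as the last step left them, time stands still between calls to the robot, and variables do not carry over. Pictures are saved under pics/ and viewed, about 8 in all and at most 12, crops included, and the job is handed in when it is done.

```bash
mkdir -p pics
cat > h.py <<'E'
import numpy as np, cv2
from plant import robot, capture, calibration
def ray(name,u,v,c=None):
    c=c or calibration(name);K=np.array(c["intrinsics"]);R=np.array(c["orientation"])
    x=(u-K[0,2])/K[0,0];y=(v-K[1,2])/K[1,1]
    if name=="wrist":
        r=np.hypot(x,y);s=np.sin(r)/r if r>1e-9 else 1
        d=np.array([x*s,y*s,np.cos(r)])
    else: d=np.array([x,y,1.])
    return np.array(c["eye"]),R@d
def onz(name,u,v,z,c=None):
    e,d=ray(name,u,v,c);return e+d*(z-e[2])/d[2]
E
python3 - <<'E'
from h import *
s=robot.observe();print(s["t"],s["eef_pos"],s["tool_rot"],s["finger_gap"],robot.tcp_to_grasp)
a=[]
for n in("scene","top"):
    c=calibration(n);print(n,c)
    cv2.imwrite(f"pics/{n}0.png",capture(n)[:,:,::-1])
E
```

```text
0.0 [0.25277369 0.51590571 0.23786854] [[-8.97885757e-01  4.40227324e-01 -1.03455765e-03]
 [ 4.40228380e-01  8.97884953e-01 -1.25865298e-03]
 [ 3.74820311e-04 -1.58556822e-03 -9.99998673e-01]] 0.0880209314180269 0.0187
scene {'intrinsics': array([[467.63593676,   0.        , 258.53539644],
       [  0.        , 467.63593676, 190.85410351],
       [  0.        ,   0.        ,   1.        ]]), 'eye': array([1.1422062 , 0.44838792, 0.90198904]), 'orientation': array([[-0.61875222,  0.55382298, -0.55715869],
       [ 0.78553924,  0.4439378 , -0.43110014],
       [ 0.00859063, -0.70441418, -0.70973718]])}
top {'intrinsics': array([[390.83754838,   0.        , 259.25456837],
       [  0.        , 390.83754838, 192.85717519],
       [  0.        ,   0.        ,   1.        ]]), 'eye': array([0.45841914, 0.01099378, 0.94365805]), 'orientation': array([[-0.01899543, -0.9929902 ,  0.11666036],
       [-0.99904751,  0.01426656, -0.04123753],
       [ 0.03928412, -0.11733256, -0.99231539]])}
```

View pics/top0.png

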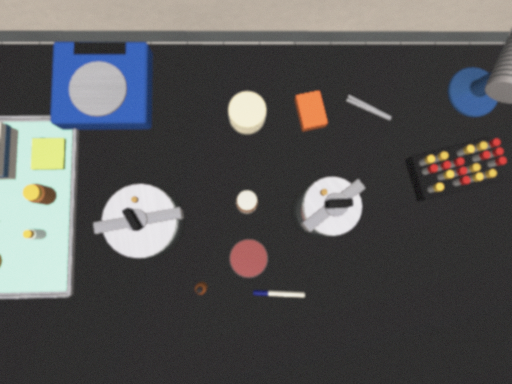

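View pics/scene0.png

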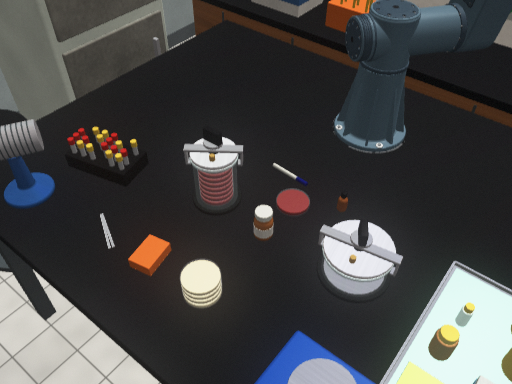

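The top view shows the tall jar at about (333,206) with its bar from about (326,205) to (352,203). The wide jar is at (139,220). The scene view confirms that the jar with red plates is the narrow one, at (215,170).

Run:
```python
from h import *
im=cv2.imread("pics/top0.png");g=im.max(2)
m=np.zeros(g.shape,np.uint8);cv2.circle(m,(332,206),27,255,-1)
d=((g<70)&(m>0)).astype(np.uint8)
n,l,st,ce=cv2.connectedComponentsWithStats(d)
i=l[203,342];print(st,i,ce[i])
cn,_=cv2.findContours((l==i).astype(np.uint8),0,1)
r=cv2.minAreaRect(cn[0]);b=cv2.boxPoints(r);print(r)
B=[onz("top",*p,.226) for p in b];print(np.round(B,4));c=np.mean(B,0);print(c)
e=[B[1]-B[0],B[2]-B[1]];v=max(e,key=np.linalg.norm);print("bar ang",np.degrees(np.arctan2(v[1],v[0])),[np.linalg.norm(x) for x in e])
p,q=onz("top",305,228,.176),onz("top",363,184,.176);print("strap mid",(p+q)/2,np.degrees(np.arctan2(*(q-p)[1::-1])),np.linalg.norm(q-p))
p,q=onz("top",301,206,.16),onz("top",362,206,.16);print(p,q)
print("wide",onz("top",133,219,.159))
R=np.array(robot.observe()["tool_rot"]);t=c-robot.observe()["eef_pos"];print("tool shift/30mm",R.T@t/.03,"y ang",np.degrees(np.arctan2(R[1,1],R[0,1])))
crop=cv2.resize(im[160:250,285:385],(800,720)[::1] if 0 else (660,594),interpolation=2);cv2.imwrite("pics/c1.png",crop)
```

```text
[[     0      0    512    384 196438]
 [   326    200     26      8    170]] 1 [338.13529412 203.01764706]
((338.46722412109375, 202.943115234375), (6.870477199554443, 25.250469207763672), 86.633544921875)
[[ 0.5272 -0.1421  0.226 ]
 [ 0.5292 -0.1895  0.226 ]
 [ 0.5164 -0.1897  0.226 ]
 [ 0.5144 -0.1423  0.226 ]]
[ 0.52179616 -0.16591618  0.226     ]
bar ang -87.5139232415608 [np.float64(0.04749787476174001), np.float64(0.012831577742097948)]
strap mid [ 0.52066107 -0.16956662  0.176     ] -54.396014665183415 0.1473818224540531
[ 0.52259261 -0.10549365  0.16      ] [ 0.52063522 -0.23015437  0.16      ]
wide [0.5020938  0.22980395 0.159     ]
tool shift/30mm [-18.05611687 -16.45962358   0.41748775] y ang 63.88351997116967
```

View pics/c1.png

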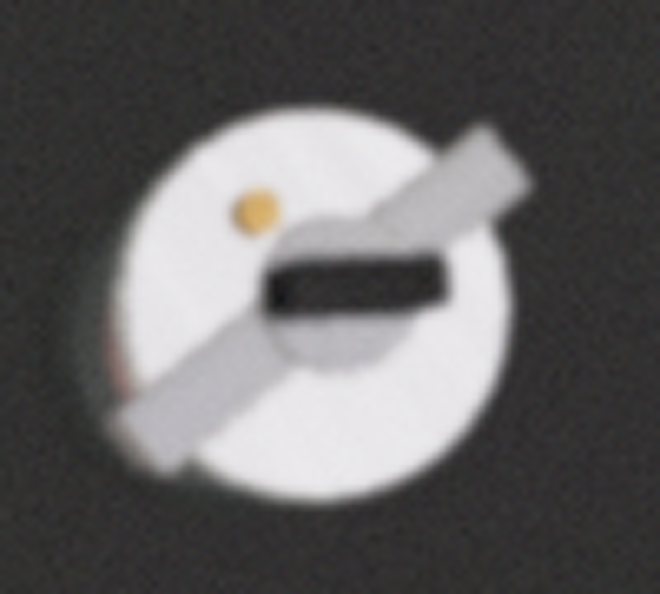

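The tall knob's axis is at about (0.522, -0.167), with the bar along world y (-87.5°). I'll raise the tool and go across, turning the jaws clockwise on the way.

```bash
python3 -m inch '[[[1,-0.7,-0.6,-1,0.5],[1,-1.9,-1.8,-2,1],[1,-3.1,-2.9,-2.5,1.5],[1,-4.3,-4,-2.5,2],[1,-5.5,-5.1,-2.5,2.5],[1,-6.7,-6.2,-2.5,3],[1,-7.9,-7.3,-2.5,3.5],[1,-9.1,-8.4,-2.5,4],[1,-10.3,-9.5,-2.5,4.5],[1,-11,-10.2,-2.5,5]]]' 40
cat > go.py <<'E'
from h import *
import sys
a=list(map(float,sys.argv[1:]))  # x y z yangle
s=robot.observe();R=np.array(s["tool_rot"]);y=np.degrees(np.arctan2(R[1,1],R[0,1]))
print(s["t"],np.round(s["eef_pos"],4),"yang",y,"units",np.round(R.T@(np.array(a[:3])-s["eef_pos"])/.03,3),"turn",(y-a[3])/8)
print(np.round(s["contact_force"],1),np.round(s["torque"],2),s["finger_gap"],np.round(s["joint_positions"],1))
E
python3 go.py .522 -.167 .29 2.5
```

```text
t: 1.1
eef_pos: [0.4152, 0.0935, 0.3135]
tool_rot: [[-0.4, 0.916, 0.0], [0.916, 0.4, -0.001], [-0.001, -0.0, -1.0]]
contact_force: [-0.3, 0.1, -0.2]
finger_gap: 0.088
1.1 [0.4152 0.0935 0.3135] yang 23.59813139303905 units [-9.381 -0.212  0.789] turn 2.6372664241298813
[-0.3  0.1 -0.2] [-0.06  0.07 -0.05] 0.08802260194486201 [ -3.4 -13.2 106.5  -0.   86.7 -27. ]
```

```bash
python3 -m inch '[[[1,-1,0,0.2,0.4],[1,-2.2,-0.1,0.4,0.8],[1,-3.4,-0.1,0.6,1.2],[1,-4.6,-0.1,0.7,1.6],[1,-5.8,-0.2,0.8,2],[1,-7,-0.2,0.8,2.4],[1,-8.2,-0.2,0.8,2.6],[1,-9,-0.2,0.8,2.6],[1,-9.4,-0.2,0.8,2.6],[1,-9.4,-0.2,0.8,2.6]]]'
python3 go.py .522 -.167 .202 2.5
python3 - <<'E'
from h import *
c=calibration("wrist");print(c)
cv2.imwrite("pics/w1.png",capture("wrist")[:,:,::-1])
E
```

```text
t: 2.1
eef_pos: [0.5234, -0.1648, 0.2891]
tool_rot: [[-0.052, 0.999, -0.001], [0.999, 0.052, 0.001], [0.001, -0.001, -1.0]]
contact_force: [-0.6, -0.3, 0.2]
finger_gap: 0.0882
2.1 [ 0.5234 -0.1648  0.2891] yang 3.0018271614251817 units [-0.072 -0.046  2.902] turn 0.06272839517814771
[-0.6 -0.3  0.2] [0.01 0.04 0.04] 0.0882024799883537 [-29.9   4.8  92.4  -0.   82.8 -32.9]
{'intrinsics': array([[297.31863964,   0.        , 257.72259494],
       [  0.        , 297.31863964, 184.94685281],
       [  0.        ,   0.        ,   1.        ]]), 'eye': array([ 0.51884005, -0.09688451,  0.43459888]), 'orientation': array([[ 9.98693545e-01,  4.94496058e-02,  1.28817616e-02],
       [ 5.10974043e-02, -9.63883227e-01, -2.61377466e-01],
       [-5.08498769e-04,  2.61694213e-01, -9.65150703e-01]])}
```

View pics/w1.png

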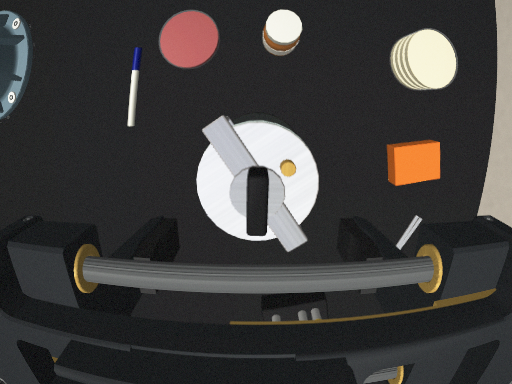

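The wrist view shows the bar between the open fingers, from about (258,167) to (257,235). Next I'll refine its position from this view.

Run:
```python
from h import *
g=cv2.imread("pics/w1.png").max(2)
m=np.zeros(g.shape,np.uint8);cv2.circle(m,(257,180),57,255,-1)
d=((g<75)&(m>0)).astype(np.uint8)
n,l,st,ce=cv2.connectedComponentsWithStats(d);i=l[205,257];print(st[i],ce[i])
for v in range(166,238,6):
    u=np.flatnonzero(l[v]==i)
    if len(u): print(v,u[0],u[-1],np.round(onz("wrist",u.mean(),v,.229)[:2],4),"w",round(onz("wrist",u[-1]+.5,v,.229)[0]-onz("wrist",u[0]-.5,v,.229)[0],4))
print(onz("wrist",257.5,235.5,.229))
```

```text
[ 247  167   22   69 1384] [257.02239884 200.93858382]
172 249 267 [ 0.521 -0.142] w 0.0135
178 248 267 [ 0.5209 -0.1464] w 0.0142
184 248 268 [ 0.5215 -0.1508] w 0.015
190 247 267 [ 0.521  -0.1553] w 0.0151
196 247 267 [ 0.5212 -0.1598] w 0.0152
202 247 267 [ 0.5215 -0.1644] w 0.0153
208 247 267 [ 0.5217 -0.169 ] w 0.0154
214 247 266 [ 0.5216 -0.1737] w 0.0148
220 247 266 [ 0.5218 -0.1785] w 0.0149
226 247 266 [ 0.5221 -0.1834] w 0.015
232 247 265 [ 0.5219 -0.1883] w 0.0143
[ 0.52320863 -0.19120698  0.229     ]
```

```bash
python3 -m inch '[[[1,-0.07,-0.07,0.4,0.1],[1,-0.07,-0.07,0.9,0.2],[1,-0.07,-0.07,1.4,0.2],[1,-0.07,-0.07,1.9,0.2],[1,-0.07,-0.07,2.3,0.2],[1,-0.07,-0.07,2.6,0.2],[1,-0.07,-0.07,2.8,0.2],[1,-0.07,-0.07,2.9,0.2],[1,-0.07,-0.07,2.9,0.2],[1,-0.07,-0.07,2.9,0.2]]]' 40
python3 go.py .5214 -.167 .2015 1.5
```

```text
t: 3.15
eef_pos: [0.5218, -0.1664, 0.2033]
tool_rot: [[-0.026, 1.0, 0.001], [1.0, 0.026, -0.001], [-0.001, 0.001, -1.0]]
contact_force: [0.2, -0.2, -1.1]
finger_gap: 0.088
3.15 [ 0.5218 -0.1664  0.2033] yang 1.4826642746270535 units [-0.019 -0.013  0.059] turn -0.0021669656716183094
[ 0.2 -0.2 -1.1] [-0.06  0.06  0.04] 0.08796492987299005 [-30.1   8.8  98.1  -0.   73.  -31.6]
```

```bash
python3 -m inch '[[[0.5,0,0,0,0],[0.2,0,0,0,0],[0,0,0,0,0],[0,0,0,0,0],[0,0,0,0,0],[0,0,0,0,0],[0,0,0,0,0],[0,0,0,0,0],[0,0,0,0,0],[0,0,0,0,0]]]' 40
python3 go.py .5214 -.167 .2015 1.5
```

```text
t: 4.15
eef_pos: [0.5227, -0.1662, 0.2028]
tool_rot: [[-0.026, 1.0, 0.003], [1.0, 0.026, -0.0], [-0.0, 0.003, -1.0]]
contact_force: [6.5, 0.7, -4.0]
finger_gap: 0.0154
4.15 [ 0.5227 -0.1662  0.2028] yang 1.48350954378085 units [-0.027 -0.043  0.043] turn -0.0020613070273937384
[ 6.5  0.7 -4. ] [-0.02 -0.83 -0.  ] 0.015354478200618216 [-30.1   8.9  98.1   0.1  72.9 -31.6]
```

It is gripped, with a gap of 15.4 mm and a small side load. Now I'll turn clockwise.

```bash
python3 -m inch '[[[0,0,0.02,0,0.4],[0,0,0.03,0,0.8],[0,0,0.03,0,1.2],[0,0,0.03,0,1.6],[0,0,0.03,0,2],[0,0,0.03,0,2.5],[0,0,0.03,0,3],[0,0,0.03,0,3.5],[0,0,0.03,0,4],[0,0,0.03,0,4.5]]]'
python3 go.py .5225 -.166 .2028 -34.5
```

```text
t: 5.15
eef_pos: [0.5253, -0.1669, 0.2029]
tool_rot: [[0.569, 0.822, 0.007], [0.822, -0.569, -0.002], [0.002, 0.007, -1.0]]
contact_force: [15.3, -2.8, -10.6]
finger_gap: 0.0153
5.15 [ 0.5253 -0.1669  0.2029] yang -34.678554015738236 units [-0.027 -0.094  0.002] turn -0.022319251967279463
[ 15.3  -2.8 -10.6] [-0.46 -2.14  0.17] 0.01531909596017119 [-30.    9.   97.9   0.1  72.6   4.6]
```

The side load matches a grip about 4 mm off-axis along the bar, so I'll follow the small orbit while turning on.

```bash
python3 -m inch '[[[0,0,0.08,0,0.2],[0,0,0.09,0,0.5],[0,0,0.1,0,0.8],[0,0,0.11,0,1.1],[0,0,0.12,0,1.4],[0,0,0.13,0,1.7],[0,0,0.13,0,2],[0,0,0.14,0,2.2],[0,0,0.14,0,2.4],[0,0,0.14,0,2.4]]]'
python3 go.py .5265 -.1688 .2028 -53.7
```

```text
t: 6.15
eef_pos: [0.5265, -0.1681, 0.2028]
tool_rot: [[0.807, 0.591, 0.002], [0.591, -0.807, 0.001], [0.002, 0.0, -1.0]]
contact_force: [5.6, 3.5, -1.4]
finger_gap: 0.0156
6.15 [ 0.5265 -0.1681  0.2028] yang -53.76013080109487 units [-0.014  0.019 -0.   ] turn -0.00751635013685803
[ 5.6  3.5 -1.4] [ 0.48 -0.63 -0.01] 0.015616429259340269 [-30.1   9.5  97.4   0.1  73.   23.7]
```

```bash
python3 -m inch '[[[0,0,0,0,0.2],[0,0,0.01,0,0.4],[0,0,0.01,0,0.6],[0,0,0.02,0,0.8],[0,0,0.02,0,1],[0,0,0.03,0,1.2],[0,0,0.03,0,1.4],[0,0,0.03,0,1.6],[0,0,0.03,0,1.6],[0,0,0.03,0,1.6]]]'
python3 go.py .5265 -.1688 .2028 -66.5
```

```text
t: 7.15
eef_pos: [0.5261, -0.1688, 0.2029]
tool_rot: [[0.917, 0.399, -0.001], [0.399, -0.917, 0.001], [-0.0, -0.001, -1.0]]
contact_force: [-0.4, 4.5, 3.4]
finger_gap: 0.018
7.15 [ 0.5261 -0.1688  0.2029] yang -66.46800151758303 units [0.013 0.007 0.002] turn 0.003999810302120821
[-0.4  4.5  3.4] [0.78 0.12 1.33] 0.01797644805431929 [-30.1   9.5  97.4   0.   73.2  36.4]
```

At 12.8° further the moment jumped to 1.33 N m and the jaws spread to 18 mm, so the hard stop is reached. I'll release without turning back, then rise.

```bash
python3 -m inch '[[[0.4,0,0,0,0],[0.8,0,0,0,0],[1,0,0,0,0],[1,0,0,0,0],[1,0,0,0,0],[1,0,0,-0.3,0],[1,0,0,-1,0],[1,0,0,-2,0],[1,0,0,-3,0],[1,0,0,-3,0]]]'
python3 - <<'E'
from h import *
s=robot.observe();print(s["contact_force"],s["torque"])
c=calibration("wrist");np.savez("pics/w2.npz",**c)
cv2.imwrite("pics/w2.png",capture("wrist")[:,:,::-1])
E
```

```text
t: 8.15
eef_pos: [0.5285, -0.1705, 0.2985]
tool_rot: [[0.917, 0.398, 0.008], [0.399, -0.917, -0.005], [0.005, 0.007, -1.0]]
contact_force: [0.0, -0.6, 0.9]
finger_gap: 0.0879
[ 0.04669621 -0.58497483  0.93781926] [-0.03341673  0.15055237 -0.01103293]
```

View pics/w2.png

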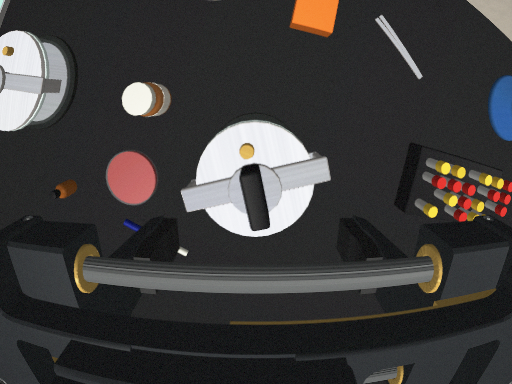

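The bar now stands about square to the strap and lags the jaws by a few degrees, which fits the stop (1.6 rad ≈ 91.7° from the strap). I'll measure that angle.

Run:
```python
from h import *
c=dict(np.load("pics/w2.npz"));im=cv2.imread("pics/w2.png");g=im.max(2)
m=np.zeros(g.shape,np.uint8);cv2.circle(m,(255,180),55,255,-1)
d=((g<75)&(m>0)).astype(np.uint8)
n,l,st,ce=cv2.connectedComponentsWithStats(d);i=l[205,257];print(st[i])
P=[]
for v in range(182,224,2):
    u=np.flatnonzero(l[v]==i);P.append(onz("wrist",(u[0]+u[-1])/2,v,.229,c)[:2])
def ang(P):
    v=cv2.fitLine(np.float32(P),2,0,.01,.01).ravel();return np.degrees(np.arctan2(v[1],v[0]))
b=ang(P)
S=[onz("wrist",*p,.176,c)[:2] for p in((182.5,202),(329,169))];s=ang(S)
print("bar",b,"strap",s,np.linalg.norm(S[1]-S[0]),"diff",(s-b)%180)
```

```text
[ 240  164   30   67 1315]
bar 34.711193 strap -53.575523 0.14364871780441077 diff 91.71329
```

The bar is 91.7° from the strap, or 1.60 rad, so it is at the stop.

```bash
python3 -c "
from h import *
robot.sign_off()"
```

```text
the job is handed in; nothing more can be done
```

The tall jar's knob is tight. I gripped its bar once, turned it clockwise until it met the hard stop, then opened the gripper, rose about 95 mm clear and handed the job in at about 8 s. The wide jar was not touched.

- **Stop reached:** over the last 12.8° of turning, the moment about the tool axis rose to about 1.3 N m (the knob's own drag is about 0.08). The bar slipped a few degrees in the pads there.
- **After release:** the wrist picture puts the bar 91.7° from the strap, which is 1.60 rad, the stop. The tool force was back to about 1 N.
- **Off-centre grip:** the grip sat about 4 mm off the knob's axis along the bar. This caused a side load of up to about 19 N, and I corrected for it during the turn.

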